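Load the half-inch die head into the ratchet pipe threader

ROBOT

A 7-joint arm with a two-finger parallel gripper is mounted at the origin on the work surface. World frame = base frame: x ahead of the robot, y to its left, z up, the work surface at z = 0. Lengths are in m, angles in rad, forces in N, time in s.
With the tool pointing down it reaches from about 0.35 to 0.9 m from the base axis. Payload 8.1 kg.
Tool frame: the origin (TCP) lies between the finger pads, 19 mm behind the fingertips; this is the grasp point; z points along the fingers, y is the line along which they close (so a half turn about z gives the same grasp; the last joint's range is limited). The gripper opens to 92 mm and grips with 3 to 60 N. Pads are 19 mm wide; open, the fingers measure 130 mm over their backs; the gripper's body (75 mm by 190 mm) begins 47 mm behind the grasp point.
Start: joints at [-1.249, 0.434, 0.025, 1.573, -0.012, 1.134, -0.075], TCP at [0.258, 0.569, 0.246] pointing down, gripper open.
Joint ranges: [-2.62, 2.62], [-0.44, 2.09], [-1.27, 1.32], [0.08, 2.57], [-1.32, 4.46], [0.12, 2], [-2.74, 2.74]. Speed limits (rad/s): [2.22, 2.22, 3.01, 3.01, 3.14, 3.14, 3.14].

INTERFACE

Orientations are given as a rotation vector (axis times angle).
In Python, from cell import arm gives the robot as it stands.
- The arm moves only by the tool carry_out, never from a script. Its arguments are lists of equal length, an entry for each row: "claw": the finger opening in cm, from 0 to 9.18; "delta_pos": the shift along the tool's x, y, z in cm, a list of three; "angular": the turn, a rotation vector about the tool's x, y, z in rad, a list of three. In form: {"claw": [claw, ...], "delta_pos": [[dx, dy, dz], ...], "angular": [[ax, ay, az], ...]}. A call has 1 to 20 rows; each row shifts and turns the commanded pose from where the row before left it, along the tool's axes as they then stand; what a row does not reach is not made up. A row lasts 1/10 s, in which the tool goes at most 50 mm and 8.59 degrees, less where a joint would pass 70% of its speed; a pose out of reach is approached as far as the arm can. A call with a gripper value outside its range is refused whole. The fingers move at their own pace and stop on an object; "force" is the grip in N (left out, the last holds). Time passes only in rows, so rows that do not move let the fingers close. It gives the time, the measured TCP pose, the force, the opening and the grip force at its end, in the units of the state.
- arm.observe(): the state, without advancing time (a new reading comes with each control period).
- arm.get_image(name): name is "scene" or "top" or "wrist"; returns a dict with "frame" (420x560x3 uint8, red, green, blue), "mtx" (3x3 intrinsics, pixels), "T" (4x4, takes a point from camera to world coordinates). Camera axes: x right, y down, z forward; pixel columns grow to the right and rows downward; lengths in m; the calibration is good to about 2 mm. A picture is of the moment at which its call begins. There is no depth.
- arm.sign_off(): hands the job in; it is judged then, once.
Trained networks look in a picture, given as the dict that the camera call returned (one of the last four; its "shot" number tells which), for a name from the list of things; names that differ only in an ending like _2 or _b are one class to them, and where a whole thing is asked for, a point or a joint stands for the part that bears it (a point fixed in the world has none). Each returns a list of dicts, best first, with "conf" (0 to 1); they miss things now and then, are a little off and sometimes report something else, mostly with a low value. They report only what shows in the picture. A call takes as long as a camera call. They do not tell look-alikes from the thing itself.
- arm.look_for(label, picture): "centre" ([column, row] as shares, 0 to 1, of the picture: columns of its width, rows of its height, amid what is visible of it).
- arm.trace(label, picture): "region" (420x560 bool, what is visible of it) and "centre" ([column, row] as shares, 0 to 1, of the picture: columns of its width, rows of its height, amid what is visible of it).
- arm.place_of(label, picture): "centre" ([column, row] as shares, 0 to 1, of the picture: columns of its width, rows of its height: a listed point, or the origin of a listed thing).
The state is a dict: "clock": time; "joints": joint angles; "dq": joint speeds; "joint_efforts": joint torques, N m; "position": TCP position; "ee_rot": TCP orientation; "force": force on the tool from outside, world axes, zero at the start; "ft_torque": the same for the moment, N m; "width": opening from 0.0 (shut) to 1.0 (fully open); "gripper_force": force on a finger pad.
Only numpy, scipy, OpenCV 4.12 (cv2) and the standard library are available. Lean on these libraries where they do the work, as an engineer would, in place of code of your own. Each camera call takes 0.05 s, during which the arm holds its last target. There are 200 camera calls.

TASK

Take the half-inch die head (blue collar, smallest bore) out of the red tray and load it in the ratchet pipe threader: ease its octagon into the ring, turning it until it drops in, and press it home until the sprung ball clicks and its cover plate sits flat on the ring. Do it by feel, never force or hammer it, then let go and leave everything else where it stands.

Things in the scene. Friction and masses are not known exactly. Their poses are not given: they have to be found in the camera images.
- head_blue: half-inch drop-in die head, the one to load: steel, 62 mm tall, about 0.6 kg, upright in the tray. Origin at the centre of its underside, z up its axis. Bottom to top: octagonal plug (0-27 mm), octagonal cover plate 68 mm across flats (27-32 mm), round blue guide collar 46 mm diameter (32-62 mm) to grip it by, with a 21.6 mm bore. Plug and plate flats face its x, y and the 45 degree directions
- head_blue_seat (a point): on the blue head's axis, 27 mm above its underside: the underside of its cover plate, which comes to rest on the ring. The plug below is 60 mm across flats; its lowest 4 mm taper in to 54 mm; a 4 mm deep groove runs all round it, 7.5 to 18.5 mm above the underside, for the ball. It fits any of eight ways round
- head_blue_grip (a point): on the blue head's axis, 53 mm above its underside: a good height for the TCP when gripping the collar (fingertips 2 mm above the cover plate)
- head_yellow: bystander: three-quarter-inch die head, same outer shape, yellow collar with 27 mm bore, in the tray; origin under its centre
- head_green: bystander: one-inch die head, same outer shape, green collar with 34 mm bore, in the tray; origin under its centre
- tray: red steel tray fixed on the bench, 104 x 296 mm, walls 22 mm high, floor 4 mm thick; origin at the centre of its underside, long side along its y. Three compartments in a row along y, 98 mm apart, with a die head standing in each, within some 5 mm of the middle and turned anyhow; which head is where changes
- ratchet: ratchet pipe threader lying flat, its handle clamped to the bench so it cannot shift: blue round housing 118 mm diameter, 31 mm high; handle towards its -y, with a black pawl knob 78 mm out, 48 mm high. Origin on the bench on the ring's axis, z up. The steel ring inside can be turned about z, stiffly (1 N m), and may stand at ANY angle in the housing: not measured, to be seen or felt
- ring_face (a point): on the ring's axis, level with its upper face, 34 mm above the bench, on which the cover plate seats. The bore is octagonal, 61.4 mm across flats (0.7 mm play a side), 30 mm deep, open from above. Unless the octagons match within 0.06 rad the plug stops 2 to 4 mm deep on its taper; a match comes every 45 degrees
- ball (a joint): sprung 12 mm brass ball in one flat of the ring's bore, centred 14 mm below the ring's face: 0 = standing 3.6 mm out into the bore, grows (m) as it is pushed into the wall. Spring 10 N at 0, 1.5 N more per mm. The plug meets it about 12 mm deep; passing takes 10 to 20 N downward, the head's weight included; over the last 4 mm it snaps into the groove and holds the head
- oil: bystander: amber bottle of thread oil, 60 mm diameter, 150 mm tall, origin under its centre
- coupling: bystander: steel pipe coupling standing on end, 42 mm diameter, 42 mm tall, origin under its centre
There are look-alikes about, which are no part of the job. What is shaped like the head_blue but pink is not meant.

How it is judged:
By the outcome, as a careful person would: the job done as asked, in the order asked, and still so for the second after the job is handed in, with the robot touching nothing.
It also fails if it takes over 64 s, if anything falls off the work surface, if the arm or the gripper's body presses on something with over 40 N, if the wrist force passes 120 N, or if a joint passes its speed limit or range.

## Working session

There is one attempt and no reset: what is moved stays moved. The work goes in short steps, Python scripts to look and compute and a tool call to move; the robot and the scene stay as the last step left them, time stands still between calls to the robot, and variables do not carry over. Pictures are saved under pics/ and viewed, at most 10 in all, crops included, and the job is handed in when it is done.

Besides the shell and the picture viewer there is one more tool, called after ">>>" in YAML: its name, and indented under it one key for each argument. carry_out: Moves the arm, as the interface text tells. Its arguments: {"type":"object","properties":{"claw":{"type":"array","items":{"type":"number"}},"delta_pos":{"type":"array","items":{"type":"array","items":{"type":"number"}}},"angular":{"type":"array","items":{"type":"array","items":{"type":"number"}}},"force":{"type":"number"}},"required":["claw","delta_pos","angular"]}

```bash
mkdir -p pics; ls
cat > h.py <<'E'
import numpy as np, cv2
from cell import arm
from scipy.spatial.transform import Rotation as R
def save(p,n): cv2.imwrite('pics/'+n+'.png',cv2.cvtColor(p['frame'],cv2.COLOR_RGB2BGR))
def ray(p,uv,z):
    d=p['T'][:3,:3]@np.linalg.solve(p['mtx'],[uv[0],uv[1],1.]); o=p['T'][:3,3]
    return o+d*(z-o[2])/d[2]
def px(c): return np.array(c)*[560,420]
def proj(p,X):
    c=np.linalg.inv(p['T'])@np.r_[X,1]; q=p['mtx']@c[:3]; return q[:2]/q[2]
E
python3 - <<'E'
from h import *
np.set_printoptions(precision=4,suppress=True)
print(arm.observe())
for n in ['top','scene']:
    p=arm.get_image(n); save(p,n+'0'); print(n,p['T'][:3,3])
    for l,z in [('head_blue',.004),('head_blue_grip',.057),('head_blue_seat',.031),('head_yellow',.004),('head_green',.004),('tray',0),('ratchet',0),('ring_face',.034),('ball',.02),('oil',0),('coupling',0)]:
        for d in arm.place_of(l,p)[:3]:
            print(l,round(d['conf'],2),px(d['centre']).round(),ray(p,px(d['centre']),z)[:2])
E
```

```text
pics
{'clock': 0.0, 'joints': array([-1.2486,  0.4352,  0.025 ,  1.5741, -0.0116,  1.134 , -0.0751]), 'dq': array([-0.0009, -0.0015, -0.0001,  0.0001,  0.0008,  0.0001,  0.0018]), 'joint_efforts': array([ -0.0005, -66.7874,   0.9844, -31.4445,  -0.0605,   0.043 ,
         0.0001]), 'position': array([0.2574, 0.569 , 0.2448]), 'ee_rot': array([-0.6623, -3.0708,  0.0024]), 'force': array([ 0.3614, -0.5262, -0.9975]), 'ft_torque': array([-0.0216, -0.0212, -0.028 ]), 'gripper_force': 0.0, 'width': 1.002629800885874}
top [0.457  0.0773 0.9398]
head_blue 0.77 [264. 330.] [0.3467 0.1114]
head_blue 0.74 [280. 216.] [0.5647 0.0822]
head_blue 0.61 [249. 271.] [0.4576 0.1419]
head_blue_grip 0.96 [249. 273.] [0.4528 0.1372]
head_blue_grip 0.67 [270. 333.] [0.3471 0.0984]
head_blue_grip 0.66 [281. 214.] [0.5623 0.0801]
head_blue_seat 0.98 [264. 332.] [0.3465 0.1101]
head_blue_seat 0.82 [249. 276.] [0.4481 0.1393]
head_blue_seat 0.79 [278. 214.] [0.5647 0.0865]
head_yellow 0.78 [177. 209.] [0.5763 0.2851]
head_green 0.91 [227. 216.] [0.5633 0.1865]
tray 0.85 [228. 213.] [0.571  0.1851]
ratchet 0.67 [389. 247.] [ 0.5059 -0.1311]
ring_face 0.87 [392. 244.] [ 0.5106 -0.129 ]Traceback (most recent call last):
  File "<stdin>", line 7, in <module>
ValueError: it knows: coupling, head_blue, head_blue_grip, head_blue_seat, head_green, head_yellow, oil, ratchet, ring_face, tray
```

View pics/top0.png

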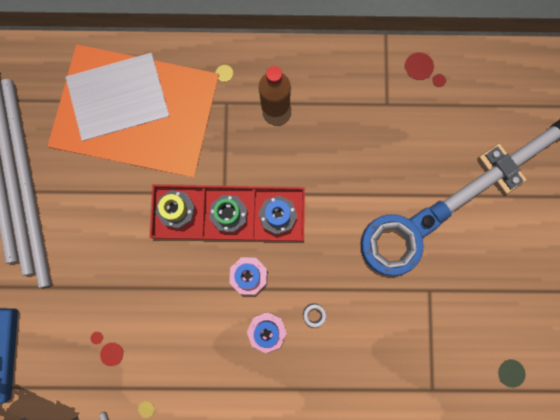

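Run:
```python
from h import *
np.set_printoptions(precision=4,suppress=True)
p=arm.get_image('scene'); save(p,'scene0'); print(p['T'][:3,3])
for l,z in [('head_blue_grip',.057),('head_blue_seat',.031),('tray',0),('ratchet',0),('ring_face',.034),('oil',0),('coupling',0)]:
        for d in arm.place_of(l,p)[:3]:
            print(l,round(d['conf'],2),px(d['centre']).round(),ray(p,px(d['centre']),z)[:2])
```

```text
[0.9912 0.013  0.6599]
head_blue_grip 0.68 [288. 199.] [0.5633 0.0941]
head_blue_grip 0.61 [307. 151.] [0.4526 0.1476]
head_blue_grip 0.61 [279. 121.] [0.3604 0.1048]
head_blue_seat 0.78 [288. 211.] [0.5733 0.0942]
head_blue_seat 0.63 [281. 127.] [0.3521 0.1102]
head_blue_seat 0.55 [303. 160.] [0.4509 0.1431]
tray 0.87 [333. 215.] [0.5707 0.1829]
ratchet 0.61 [172. 208.] [ 0.5172 -0.1268]
ring_face 0.97 [166. 195.] [ 0.5102 -0.1308]
oil 0.6 [308. 334.] [0.7936 0.0964]
oil 0.18 [169. 208.] [ 0.5172 -0.1326]
coupling 0.7 [241. 147.] [0.3739 0.0196]
```

View pics/scene0.png

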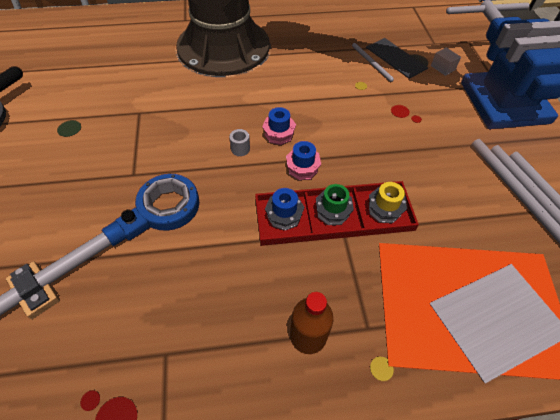

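The top view shows the real blue head in the tray's right-hand compartment at (278,213). The pink look-alikes are on the bench at (248,276) and (266,333), and the ring is at (392,245) with its handle running up to the right. I'll go over the head next.

```bash
cat >> h.py <<'E'
def plan(target,yaw=None):
    # yaw: world angle of tool y axis; prints tool-frame delta (cm) and turn
    s=arm.observe(); r=R.from_rotvec(s['ee_rot']); M=r.as_matrix()
    print('pos',s['position'].round(4),'tooly ang',np.degrees(np.arctan2(M[1,1],M[0,1])).round(2),'z',M[:,2].round(4),'q7',s['joints'][6].round(3),'F',s['force'].round(2),'t',s['clock'])
    print('delta cm',(M.T@(np.array(target)-s['position'])*100).round(2))
    if yaw is not None:
        a=np.radians(yaw); y=np.array([np.cos(a),np.sin(a),0]); z=np.array([0,0,-1.]); 
        T=np.c_[np.cross(y,z),y,z]; print('turn',R.from_matrix(M.T@T).as_rotvec().round(4))
E
python3 - <<'E'
from h import *
np.set_printoptions(precision=4,suppress=True)
plan([.565,.085,.25],0);plan([.565,.085,.25],180);plan([.565,.085,.25],33)
p=arm.get_image('wrist');s=arm.observe()
M=R.from_rotvec(s['ee_rot']).as_matrix()
print('cam in tool',M.T@(p['T'][:3,3]-s['position']),M.T@p['T'][:3,:3],p['mtx'])
E
```

```text
pos [0.2576 0.5695 0.2456] tooly ang 65.66 z [ 0.      0.0001 -1.    ] q7 -0.075 F [-0.52 -0.04 -0.3 ] t 0.85
delta cm [-47.98 -31.47  -0.45]
turn [ 0.     -0.      1.1459]
pos [0.2576 0.5695 0.2456] tooly ang 65.66 z [ 0.      0.0001 -1.    ] q7 -0.075 F [-0.52 -0.04 -0.3 ] t 0.85
delta cm [-47.98 -31.47  -0.45]
turn [ 0.      0.0001 -1.9956]
pos [0.2576 0.5695 0.2456] tooly ang 65.66 z [ 0.      0.0001 -1.    ] q7 -0.075 F [-0.52 -0.04 -0.3 ] t 0.85
delta cm [-47.98 -31.47  -0.45]
turn [ 0.0001 -0.      0.57  ]
cam in tool [ 0.084   0.0009 -0.1385] [[-0.0009 -0.9514 -0.3079]
 [ 1.     -0.001   0.    ]
 [-0.0003 -0.3079  0.9514]] [[374.4503   0.     278.635 ]
 [  0.     374.4503 208.9689]
 [  0.       0.       1.    ]]
```

```bash
cat >> h.py <<'E'
def twist(target,yaw,n):
    s=arm.observe(); M=R.from_rotvec(s['ee_rot']).as_matrix()
    a=np.radians(yaw); y=np.array([np.cos(a),np.sin(a),0]); z=np.array([0,0,-1.])
    w=R.from_matrix(M.T@np.c_[np.cross(y,z),y,z]).as_rotvec()/n
    D=M.T@(np.array(target)-s['position'])*100
    A=sum(R.from_rotvec(w*k).as_matrix() for k in range(n))
    print('n',n,'row d',np.linalg.solve(A,D).round(3),'w',w.round(4),'t',s['clock'])
E
python3 - <<'E'
from h import *
twist([.565,.085,.20],8,15)
E
```

```text
n 15 row d [-3.966 -0.442  0.304] w [ 0.     -0.      0.0671] t 0.9
```

>>> carry_out:
  claw: [9,9,9,9,9,9,9,9,9,9,9,9,9,9,9,9,9]
  delta_pos:
    - [-3.97,-0.44,0.3]
    - [-3.97,-0.44,0.3]
    - [-3.97,-0.44,0.3]
    - [-3.97,-0.44,0.3]
    - [-3.97,-0.44,0.3]
    - [-3.97,-0.44,0.3]
    - [-3.97,-0.44,0.3]
    - [-3.97,-0.44,0.3]
    - [-3.97,-0.44,0.3]
    - [-3.97,-0.44,0.3]
    - [-3.97,-0.44,0.3]
    - [-3.97,-0.44,0.3]
    - [-3.97,-0.44,0.3]
    - [-3.97,-0.44,0.3]
    - [-3.97,-0.44,0.3]
    - [0,0,0]
    - [0,0,0]
  angular:
    - [0,0,0.067]
    - [0,0,0.067]
    - [0,0,0.067]
    - [0,0,0.067]
    - [0,0,0.067]
    - [0,0,0.067]
    - [0,0,0.067]
    - [0,0,0.067]
    - [0,0,0.067]
    - [0,0,0.067]
    - [0,0,0.067]
    - [0,0,0.067]
    - [0,0,0.067]
    - [0,0,0.067]
    - [0,0,0.067]
    - [0,0,0]
    - [0,0,0]

```text
clock: 2.6
position: [0.566, 0.0839, 0.2006]
ee_rot: [2.062, 2.37, 0.0]
force: [0.8, 1.4, -0.6]
width: 0.984
gripper_force: 0.0
```

Run:
```python
from h import *
np.set_printoptions(precision=4,suppress=True)
plan([.565,.085,.20],8)
p=arm.get_image('wrist'); save(p,'w1')
for l,z in [('head_blue_grip',.057),('head_blue_seat',.031),('head_blue',.004)]:
    for d in arm.place_of(l,p)[:2]: print(l,round(d['conf'],2),px(d['centre']).round(),ray(p,px(d['centre']),z)[:2])
for d in arm.trace('head_blue',p)[:2]: print(d['conf'],px(d['centre']),d['region'].sum())
```

```text
pos [0.566  0.0839 0.2006] tooly ang 7.96 z [ 0.0002  0.0001 -1.    ] q7 0.072 F [ 0.82  1.37 -0.61] t 2.6
delta cm [ 0.13 -0.08  0.06]
turn [ 0.0002 -0.0001 -0.0007]
head_blue_grip 0.83 [282. 194.] [0.5681 0.0904]
head_blue_grip 0.56 [134. 104.] [0.4522 0.1424]
head_blue_seat 0.82 [280. 186.] [0.5669 0.0894]
head_blue_seat 0.77 [ 16. 128.] [0.3488 0.1085]
head_blue 0.96 [277. 181.] [0.5642 0.0871]
head_blue 0.87 [ 40. 127.] [0.3511 0.1063]
0.83 [ 27.216 128.52 ] 5090
0.82 [142.688  97.986] 6756
```

View pics/w1.png

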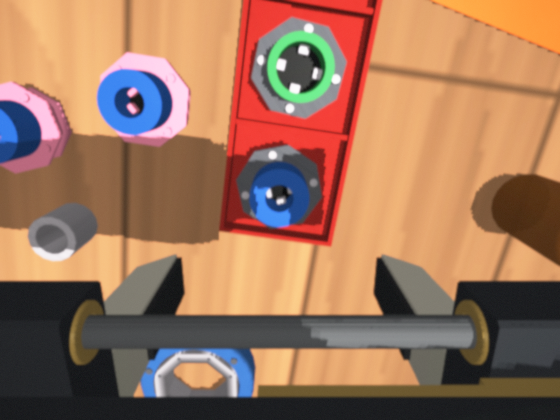

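The wrist view shows the blue head near (280,190) in its compartment, with its plate and dots visible. I'll fit its silhouette for position and octagon angle.

```bash
cat >> h.py <<'E'
from scipy.optimize import minimize
def octa(x,y,th,af,z):
    a=np.radians(th+22.5+45*np.arange(8)); r=af/2/np.cos(np.pi/8)
    return np.c_[x+r*np.cos(a),y+r*np.sin(a),np.full(8,z)]
def circ(x,y,r,z):
    a=np.linspace(0,2*np.pi,40,endpoint=False); return np.c_[x+r*np.cos(a),y+r*np.sin(a),np.full(40,z)]
def hullmask(p,P,S=4):
    q=np.array([proj(p,X) for X in P]); h=cv2.convexHull((q*S).astype(np.float32).reshape(-1,1,2))
    m=np.zeros((420*S,560*S),np.uint8); cv2.fillPoly(m,[np.round(h).astype(np.int32)],1); 
    return cv2.resize(m.astype(np.float32),(560,420),interpolation=cv2.INTER_AREA)
def headfit(p,mask,box,x0,z0):
    def f(v):
        x,y,t=v[0],v[1],v[2]*100
        m=np.maximum(hullmask(p,np.r_[octa(x,y,t,.068,z0+.027),octa(x,y,t,.068,z0+.032)]),
                     hullmask(p,np.r_[circ(x,y,.023,z0+.032),circ(x,y,.023,z0+.062)]))
        return np.abs(m-mask)[box].sum()
    best=min((minimize(f,[x0[0],x0[1],t/100],method='Nelder-Mead',options=dict(initial_simplex=[[x0[0],x0[1],t/100],[x0[0]+.004,x0[1],t/100],[x0[0],x0[1]+.004,t/100],[x0[0],x0[1],t/100+.08]],xatol=1e-5,fatol=.5)) for t in (0,15,30)),key=lambda r:r.fun)
    return best.x*[1,1,100],best.fun
E
python3 - <<'E'
from h import *
np.set_printoptions(precision=4,suppress=True)
p=arm.get_image('wrist'); f=p['frame'].astype(float)
box=(slice(130,240),slice(230,335))
m=((f[...,0]<1.6*f[...,1])|(f[...,2]>f[...,0])).astype(np.uint8)
m=cv2.medianBlur(m,3); w=np.zeros_like(m); 
n,lab,st,c=cv2.connectedComponentsWithStats(m[box]); k=1+st[1:,4].argmax(); print(st)
w[box]=lab==k; h=cv2.morphologyEx(w,cv2.MORPH_CLOSE,np.ones((9,9))).astype(float)
v,e=headfit(p,h,box,(.566,.086),.004); print(v,e,h.sum())
o=p['frame'].copy(); 
for P in (octa(*v,.068,.036),circ(*v[:2],.023,.066)):
    cv2.polylines(o,[np.int32([proj(p,X).round() for X in P])],True,(0,255,0))
o=np.hstack([o[box],np.repeat(h[box][...,None]*255,3,2).astype(np.uint8)]); save({'frame':cv2.resize(o,None,fx=3,fy=3,interpolation=0)},'fit1')
E
```

```text
[[   0    0  105  110 6242]
 [   7   19   84   84 5247]
 [ 104  105    1    5    5]
 [   0  106   24    4   56]]
[ 0.5662  0.0882 17.7986] 140.5625 5249.0
```

View pics/fit1.png

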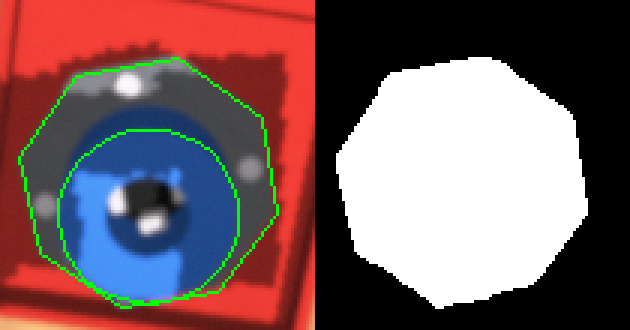

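>>> carry_out:
  claw: [9,9,9,9,9,9,9,9]
  delta_pos:
    - [0.43,0.08,3]
    - [0,0,3.5]
    - [0,0,3]
    - [0,0,2.2]
    - [0,0,1.5]
    - [0,0,1.1]
    - [0,0,0]
    - [0,0,0]
  angular:
    - [0,0,0]
    - [0,0,0]
    - [0,0,0]
    - [0,0,0]
    - [0,0,0]
    - [0,0,0]
    - [0,0,0]
    - [0,0,0]

```text
clock: 3.7
position: [0.5664, 0.0895, 0.058]
ee_rot: [2.059, 2.372, 0.001]
force: [0.5, 0.0, -0.6]
width: 0.98
gripper_force: 0.0
```

>>> carry_out:
  claw: [4.3,4.3,4.3,4.3,4.3,4.3,4.3,4.3,4.3,4.3]
  delta_pos:
    - [0,0,0]
    - [0,0,0]
    - [0,0,0]
    - [0,0,0]
    - [0,0,0]
    - [0,0,0]
    - [0,0,0]
    - [0,0,0]
    - [0,0,0]
    - [0,0,0]
  angular:
    - [0,0,0]
    - [0,0,0]
    - [0,0,0]
    - [0,0,0]
    - [0,0,0]
    - [0,0,0]
    - [0,0,0]
    - [0,0,0]
    - [0,0,0]
    - [0,0,0]
  force: 45

```text
clock: 4.7
position: [0.5656, 0.0891, 0.0576]
ee_rot: [-2.059, -2.372, 0.001]
force: [-4.0, -0.5, 6.0]
width: 0.495
gripper_force: 45.0
```

>>> carry_out:
  claw: [4.3,4.3,4.3,4.3,4.3,4.3]
  delta_pos:
    - [0,0,-1]
    - [0,0,-2.5]
    - [0,0,-3.5]
    - [0,0,-4]
    - [0,0,-3.3]
    - [0,0,0]
  angular:
    - [0,0,0]
    - [0,0,0]
    - [0,0,0]
    - [0,0,0]
    - [0,0,0]
    - [0,0,0]

```text
clock: 5.3
position: [0.5688, 0.0894, 0.2053]
ee_rot: [2.057, 2.368, 0.011]
force: [1.0, -0.1, -5.2]
width: 0.488
gripper_force: 45.0
```

Run:
```python
from h import *
plan([.51,-.165,.20],8); twist([.51,-.165,.20],0,9)
```

```text
pos [0.5688 0.0894 0.2053] tooly ang 8.05 z [ 0.0081  0.0021 -1.    ] q7 0.066 F [ 1.05 -0.13 -5.21] t 5.3
delta cm [-24.36  -9.39   0.43]
turn [ 0.0083 -0.001   0.001 ]
n 9 row d [-2.769 -0.873  0.053] w [ 0.0009 -0.0002  0.0156] t 5.3
```

>>> carry_out:
  claw: [4.3,4.3,4.3,4.3,4.3,4.3,4.3,4.3,4.3,4.3,4.3]
  delta_pos:
    - [-1.8,-0.7,0]
    - [-2.7,-1.04,0]
    - [-3,-1.16,0]
    - [-3,-1.16,0]
    - [-3,-1.16,0]
    - [-3,-1.16,0]
    - [-3,-1.16,0]
    - [-2.7,-1.04,0]
    - [-2.2,-0.82,0]
    - [0,0,0]
    - [0,0,0]
  angular:
    - [0,0,0]
    - [0,0,0]
    - [0,0,0]
    - [0,0,0]
    - [0,0,0]
    - [0,0,0]
    - [0,0,0]
    - [0,0,0]
    - [0,0,0]
    - [0,0,0]
    - [0,0,0]

```text
clock: 6.4
position: [0.5065, -0.1657, 0.1995]
ee_rot: [-2.06, -2.37, 0.001]
force: [-0.6, 0.5, -5.1]
width: 0.493
gripper_force: 45.0
```

Run:
```python
from h import *
np.set_printoptions(precision=4,suppress=True)
plan([.51,-.129,.15],8)
p=arm.get_image('wrist'); save(p,'w2')
for l,z in [('ring_face',.034),('ratchet',.0)]:
    for d in arm.place_of(l,p)[:2]: print(l,round(d['conf'],2),px(d['centre']).round(),ray(p,px(d['centre']),z)[:2])
```

```text
pos [ 0.5065 -0.1657  0.1995] tooly ang 7.99 z [-0.0015  0.0004 -1.    ] q7 0.548 F [-0.61  0.51 -5.08] t 6.4
delta cm [3.59 0.86 4.95]
turn [-0.0014 -0.0006 -0.0002]
```

View pics/w2.png

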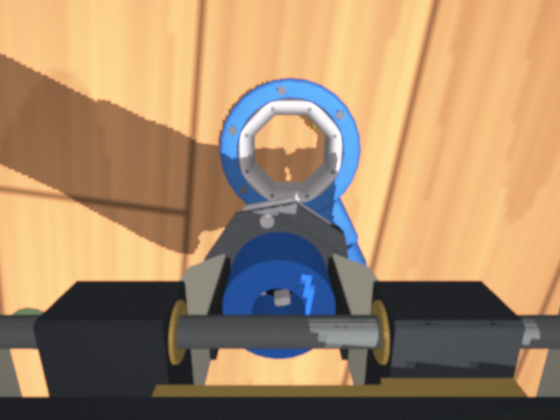

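The ring is at (290,150) and its octagonal bore is fully visible, with the brass ball near (314,124). The held head's plate also shows below it. I'll rectify the picture at the ring's face.

```bash
cat > rect.py <<'E'
from h import *
np.set_printoptions(precision=4,suppress=True)
def rectify(p,c,z,half=.07,N=560):
    # columns = world x, rows = -world y
    g=np.array([[c[0]-half,c[1]+half,z],[c[0]+half,c[1]+half,z],[c[0]+half,c[1]-half,z],[c[0]-half,c[1]-half,z]])
    src=np.float32([proj(p,X) for X in g]); dst=np.float32([[0,0],[N,0],[N,N],[0,N]])
    return cv2.warpPerspective(p['frame'],cv2.getPerspectiveTransform(src,dst),(N,N),flags=cv2.INTER_CUBIC)
E
python3 - <<'E'
from rect import *
p=arm.get_image('wrist'); f=p['frame'].astype(float)
# housing silhouette: blue mask hull in the upper part
m=((f[...,2]>1.4*f[...,0])&(f[...,2]>70)).astype(np.uint8)
print(ray(p,(290,150),.034))
ys,xs=np.nonzero(m); k=(ys<205)&(ys>70)&(xs>210)&(xs<335+25)
pts=np.c_[xs,ys][k]
hull=cv2.convexHull(pts)[:,0]; 
h=[q for q in hull if q[1]<185]; W=np.array([ray(p,q,.031)[:2] for q in h])
A=np.c_[2*W,np.ones(len(W))]; s=np.linalg.lstsq(A,(W**2).sum(1),rcond=None)[0]; print('housing',s[:2],'r',np.sqrt(s[2]+s[:2]@s[:2]))
c=s[:2]; r=rectify(p,c,.034)
a=r.copy(); 
cv2.polylines(a,[np.int32([[ (X[0]-c[0]+.07)*4000,(c[1]+.07-X[1])*4000] for X in circ(*c,.059,.034)])],True,(0,255,0))
cv2.polylines(a,[np.int32([[ (X[0]-c[0]+.07)*4000,(c[1]+.07-X[1])*4000] for X in octa(*c,0,.0614,.034)])],True,(255,0,255))
save({'frame':a},'rect1')
E
```

```text
[ 0.5115 -0.1265  0.034 ]
housing [ 0.5105 -0.1303] r 0.05708346396157728
```

View pics/rect1.png

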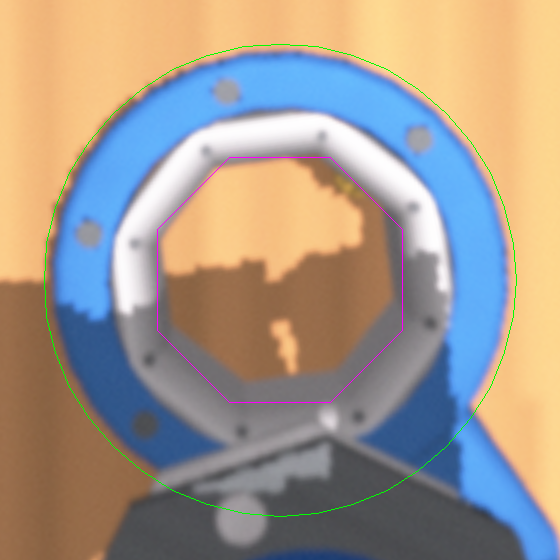

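The eight dots in the rectified ring picture put the bore's corners at 29.9° mod 45°, so its flats are at 7.4°. The ring centre comes out at about (0.5110, -0.1312). Next I'll check the held head's plate against its predicted pose.

Run:
```python
from rect import *
p=arm.get_image('wrist'); s=arm.observe(); M=R.from_rotvec(s['ee_rot']).as_matrix(); t=s['position']
c=t[:2]; z=t[2]-.021; N=560;h=.05;k=N/2/h
r=rectify(p,c,z,h,N)
D=lambda P,col: cv2.polylines(r,[np.int32([[(X[0]-c[0]+h)*k,(c[1]+h-X[1])*k] for X in P])],True,col)
D(octa(*c,17.8,.068,z),(0,255,0))
print(c,z)
save({'frame':r},'held1')
```

```text
[ 0.5075 -0.1645] 0.17922474856127094
```

View pics/held1.png

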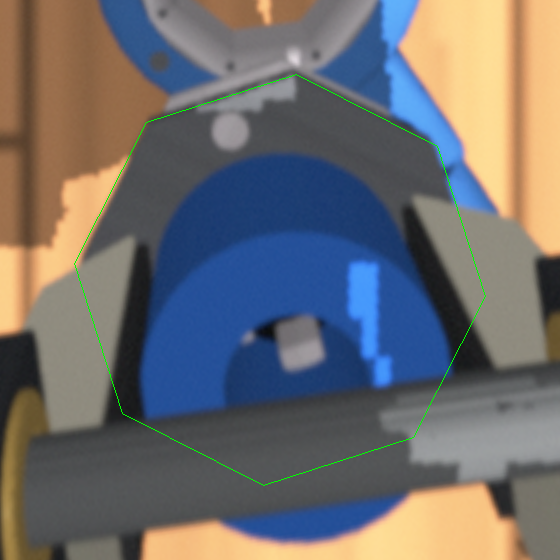

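The plate matches its prediction at TCP-centred, 17.8°. I need to turn -10.4° in the world, which is +0.18 rad about tool z, and move over the ring.

Run:
```python
from h import *
P=[]
for i in range(4): arm.get_image('top'); P.append(arm.observe()['position'])
P=np.array(P);print(P,P.mean(0)); M=R.from_rotvec(arm.observe()['ee_rot']).as_matrix()
print(M.T@(np.array([.5110,-.1312,.10])-P.mean(0))*100)
plan([.511,-.1312,.1],-2.4)
```

```text
[[ 0.50743721 -0.16468299  0.20031212]
 [ 0.5074389  -0.16485425  0.20041334]
 [ 0.50743079 -0.16506495  0.20048613]
 [ 0.50740634 -0.16518504  0.20051102]] [ 0.50742831 -0.16494681  0.20043065]
[ 3.28991924  0.82914814 10.04331343]
pos [ 0.5074 -0.1652  0.2005] tooly ang 8.12 z [ 1.e-04  1.e-04 -1.e+00] q7 0.548 F [ 0.27 -0.26 -5.68] t 6.85
delta cm [ 3.31  0.83 10.05]
turn [ 1.000e-04 -1.000e-04  1.835e-01]
```

>>> carry_out:
  claw: [4.3,4.3,4.3,4.3,4.3,4.3,4.3,4.3,4.3,4.3]
  delta_pos:
    - [1.1,0.28,0]
    - [1.1,0.28,0]
    - [1.1,0.27,0]
    - [0,0,2]
    - [0,0,3]
    - [0,0,3]
    - [0,0,2]
    - [0,0,0]
    - [0,0,0]
    - [0,0,0]
  angular:
    - [0,0,0]
    - [0,0,0]
    - [0,0,0]
    - [0,0,0.045]
    - [0,0,0.045]
    - [0,0,0.045]
    - [0,0,0.048]
    - [0,0,0]
    - [0,0,0]
    - [0,0,0]

```text
clock: 7.85
position: [0.5119, -0.1316, 0.1018]
ee_rot: [2.265, 2.175, 0.002]
force: [-0.1, 0.2, -5.0]
width: 0.495
gripper_force: 45.0
```

Run:
```python
from h import *
for i in range(2): arm.get_image('top'); plan([.511,-.1312,.0873],-2.4)
```

```text
pos [ 0.5119 -0.1317  0.1019] tooly ang -2.34 z [ 2.5e-03 -1.0e-04 -1.0e+00] q7 0.402 F [ 0.47  0.01 -5.43] t 7.9
delta cm [ 0.04 -0.1   1.46]
turn [ 0.0025 -0.      0.001 ]
pos [ 0.5118 -0.1318  0.1018] tooly ang -2.37 z [ 0.0024 -0.     -1.    ] q7 0.402 F [ 1.02 -1.28 -4.16] t 7.95
delta cm [ 0.05 -0.08  1.45]
turn [ 0.0024 -0.0001  0.0006]
```

>>> carry_out:
  claw: [4.3,4.3,4.3,4.3,4.3,4.3,4.3]
  delta_pos:
    - [0.05,-0.07,0.5]
    - [0,0,0.6]
    - [0,0,0.3]
    - [0,0,0.2]
    - [0,0,0.1]
    - [0,0,0]
    - [0,0,0]
  angular:
    - [0,0,0]
    - [0,0,0]
    - [0,0,0]
    - [0,0,0]
    - [0,0,0]
    - [0,0,0]
    - [0,0,0]

```text
clock: 8.65
position: [0.5104, -0.1311, 0.0835]
ee_rot: [2.267, 2.174, 0.0]
force: [0.9, 0.9, -6.6]
width: 0.493
gripper_force: 45.0
```

>>> carry_out:
  claw: [4.3,4.3,4.3,4.3]
  delta_pos:
    - [0,0,0.1]
    - [0,0,0.1]
    - [0,0,0.1]
    - [0,0,0]
  angular:
    - [0,0,0]
    - [0,0,0]
    - [0,0,0]
    - [0,0,0]

```text
clock: 9.05
position: [0.5105, -0.1311, 0.0805]
ee_rot: [2.267, 2.174, 0.001]
force: [1.8, 1.9, -5.4]
width: 0.493
gripper_force: 45.0
```

>>> carry_out:
  claw: [4.3,4.3,4.3,4.3,4.3]
  delta_pos:
    - [0,0,0.1]
    - [0,0,0.1]
    - [0,0,0.1]
    - [0,0,0.1]
    - [0,0,0]
  angular:
    - [0,0,0]
    - [0,0,0]
    - [0,0,0]
    - [0,0,0]
    - [0,0,0]

```text
clock: 9.55
position: [0.5104, -0.1311, 0.0764]
ee_rot: [2.267, 2.174, 0.0]
force: [3.9, 3.0, -5.5]
width: 0.494
gripper_force: 45.0
```

>>> carry_out:
  claw: [4.3,4.3,4.3,4.3,4.3]
  delta_pos:
    - [0.03,0.04,0]
    - [0,0,0.1]
    - [0,0,0.1]
    - [0,0,0.1]
    - [0,0,0]
  angular:
    - [0,0,0]
    - [0,0,0]
    - [0,0,0]
    - [0,0,0]
    - [0,0,0]

```text
clock: 10.05
position: [0.5105, -0.1311, 0.0735]
ee_rot: [-2.268, -2.174, 0.0]
force: [1.8, 0.9, -2.2]
width: 0.492
gripper_force: 45.0
```

Depth is now 13.5 mm and it is just meeting the ball. I'll continue gently.

>>> carry_out:
  claw: [4.3,4.3,4.3,4.3,4.3]
  delta_pos:
    - [0,0,0.1]
    - [0,0,0.1]
    - [0,0,0.1]
    - [0,0,0]
    - [0,0,0]
  angular:
    - [0,0,0]
    - [0,0,0]
    - [0,0,0]
    - [0,0,0]
    - [0,0,0]

```text
clock: 10.55
position: [0.5105, -0.1311, 0.0708]
ee_rot: [2.268, 2.174, 0.0]
force: [-0.5, 2.0, 5.8]
width: 0.493
gripper_force: 45.0
```

>>> carry_out:
  claw: [4.3,4.3,4.3,4.3,4.3]
  delta_pos:
    - [0,0,0.1]
    - [0,0,0.1]
    - [0,0,0.1]
    - [0,0,0]
    - [0,0,0]
  angular:
    - [0,0,0]
    - [0,0,0]
    - [0,0,0]
    - [0,0,0]
    - [0,0,0]

```text
clock: 11.05
position: [0.5106, -0.1309, 0.0676]
ee_rot: [-2.268, -2.174, -0.0]
force: [0.9, 2.4, 4.0]
width: 0.497
gripper_force: 45.0
```

>>> carry_out:
  claw: [4.3,4.3,4.3,4.3,4.3,4.3]
  delta_pos:
    - [0,0,0.1]
    - [0,0,0.1]
    - [0,0,0.1]
    - [0,0,0.1]
    - [0,0,0.1]
    - [0,0,0]
  angular:
    - [0,0,0]
    - [0,0,0]
    - [0,0,0]
    - [0,0,0]
    - [0,0,0]
    - [0,0,0]

```text
clock: 11.65
position: [0.5106, -0.1309, 0.0621]
ee_rot: [2.268, 2.174, -0.0]
force: [2.9, 2.1, -6.8]
width: 0.492
gripper_force: 45.0
```

>>> carry_out:
  claw: [4.3,4.3,4.3,4.3,4.3]
  delta_pos:
    - [0,0,0.07]
    - [0,0,0.07]
    - [0,0,0.05]
    - [0,0,0.05]
    - [0,0,0]
  angular:
    - [0,0,0]
    - [0,0,0]
    - [0,0,0]
    - [0,0,0]
    - [0,0,0]

```text
clock: 12.15
position: [0.5106, -0.1309, 0.0605]
ee_rot: [-2.268, -2.174, -0.001]
force: [0.4, 4.1, 3.9]
width: 0.495
gripper_force: 45.0
```

>>> carry_out:
  claw: [4.3,4.3,4.3,4.3]
  delta_pos:
    - [0,0,0.05]
    - [0,0,0.05]
    - [0,0,0]
    - [0,0,0]
  angular:
    - [0,0,0]
    - [0,0,0]
    - [0,0,0]
    - [0,0,0]

```text
clock: 12.55
position: [0.5106, -0.1309, 0.0604]
ee_rot: [-2.268, -2.174, -0.002]
force: [-3.9, 5.0, 19.8]
width: 0.492
gripper_force: 45.0
```

Firm stop at 0.060: the plate is seated. I'll ease off, release and rise.

>>> carry_out:
  claw: [4.3,4.3,7,7,7,7,7,7,7,7,7,7,7,7]
  delta_pos:
    - [0,0,-0.1]
    - [0,0,0]
    - [0,0,0]
    - [0,0,0]
    - [0,0,0]
    - [0,0,0]
    - [0,0,0]
    - [0,0,-1]
    - [0,0,-2]
    - [0,0,-4]
    - [0,0,-4]
    - [0,0,-3]
    - [-4,0,0]
    - [0,0,0]
  angular:
    - [0,0,0]
    - [0,0,0]
    - [0,0,0]
    - [0,0,0]
    - [0,0,0]
    - [0,0,0]
    - [0,0,0]
    - [0,0,0]
    - [0,0,0]
    - [0,0,0]
    - [0,0,0]
    - [0,0,0]
    - [0,0,0]
    - [0,0,0]

```text
clock: 13.95
position: [0.5087, -0.1759, 0.2025]
ee_rot: [2.27, 2.165, 0.0]
force: [-0.1, -0.9, 0.1]
width: 0.762
gripper_force: 0.0
```

Run:
```python
from rect import *
s=arm.observe();print(s['force'],s['width'],s['position'])
p=arm.get_image('wrist'); c=(.511,-.1312); z=.039
o=p['frame'].copy()
for P in (octa(*c,7.4,.068,.039),circ(*c,.023,.069)): cv2.polylines(o,[np.int32([proj(p,X) for X in P])],True,(0,255,0))
save({'frame':o},'done')
for l in ('head_blue_seat','head_blue_grip'):
  for d in arm.place_of(l,p)[:1]: print(l,d['conf'],ray(p,px(d['centre']),.034 if 'seat' in l else .06))
```

```text
[-0.0513 -0.9276  0.1375] 0.7624510126915562 [ 0.5087 -0.1759  0.2025]
head_blue_seat 0.98 [ 0.5125 -0.1322  0.034 ]
head_blue_grip 0.62 [ 0.5149 -0.1326  0.06  ]
```

View pics/done.png

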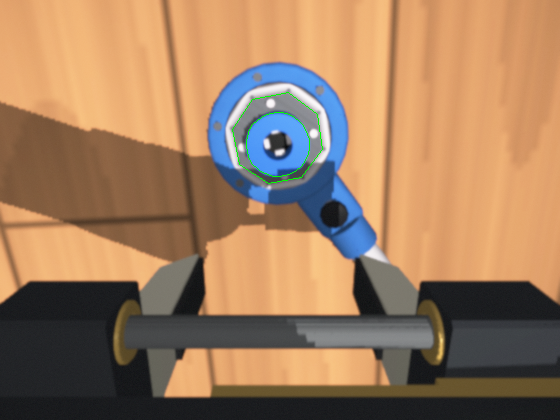

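The head sits in the ring at (279,143). Its plate and collar match the overlay for the seated pose, and the gripper is clear of it.

```bash
python3 -c "
from cell import arm; print(arm.sign_off())"
```

```text
the job is handed in; nothing more can be done
None
```

The half-inch blue die head is loaded in the ratchet ring: it snapped past the ball, its cover plate stopped firmly on the ring face, and I released it and handed the job in after about 14 s with no sign that anything else was moved.

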